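# Take down a gear-drive stack into its part trays

### The arm

A 7-joint arm with a two-finger parallel gripper is mounted at the origin on the work surface. World frame = base frame: x ahead of the robot, y to its left, z up, the work surface at z = 0. Lengths are in mm, angles in rad, forces in N, time in s.
With the tool pointing down it reaches from about 350 to 900 mm from the base axis. Payload 19.9 kg.
Tool frame: the origin (TCP) lies where the fingers leave the gripper's body, on its centre line; the fingertips stand 97 mm ahead of it and the grasp point (between the pads) lies 78 mm ahead of it (ctrl.finger_overhang is the distance from the TCP to the fingertips, in mm); z points along the fingers, y is the line along which they close (so a half turn about z gives the same grasp; the last joint's range is limited). The gripper opens to 94 mm and grips with 3 to 60 N. Pads are 16 mm wide; open, the fingers measure 119 mm over their backs; the gripper's body (75 mm by 177 mm) begins 78 mm behind the grasp point.
Start: joints at [1.141, 0.417, -0.01, 1.614, 0.005, 1.111, -0.053], TCP at [236.922, -578.339, 302.625] pointing down, gripper open.
Joint ranges: [-2.81, 2.81], [-0.39, 2.02], [-1.27, 1.25], [0.06, 2.57], [-1.19, 4.33], [0.19, 2], [-2.82, 2.82]. Speed limits (rad/s): [1.89, 1.89, 2.39, 2.39, 3.01, 3.01, 3.01].

### API

Orientations are given as a unit quaternion [w, x, y, z].
In Python, from bench import ctrl, eyes, nets gives the robot as it stands.
- The arm moves only by the shell command python3 -m jog 'ROWS'. ROWS is a JSON object of lists of equal length, an entry for each row: "offset": the shift along the tool's x, y, z in m, a list of three; "roll": the turn about the tool's z in rad; "jaw": the finger opening in m, from 0 to 0.094. A call has 1 to 20 rows; each row shifts and turns the commanded pose from where the row before left it, along the tool's axes as they then stand; what a row does not reach is not made up. A row lasts 1/8 s, in which the tool goes at most 62.5 mm and 10.7 degrees, less where a joint would pass 70% of its speed; a pose out of reach is approached as far as the arm can. A call with a gripper value outside its range is refused whole. The fingers move at their own pace and stop on an object; the grip force is fixed at half the most. Time passes only in rows, so rows that do not move let the fingers close. It gives the time, the measured TCP pose, the force, the opening and the grip force at its end, in the units of the state.
- ctrl.get_obs(): the state, without advancing time (a new reading comes with each control period).
- eyes.grab_frame(name): name is "side" or "top" or "wrist"; returns (picture, depth): 400x640x3 uint8, red, green, blue; 400x640 float32, mm along the optical axis (not along the pixel's ray), 0 where there is no reading.
- eyes.get_calibration(name): a dict with "fx", "fy", "cx", "cy" (pixels), "camera_from_world" (4x4, takes a point from world to camera coordinates). Camera axes: x right, y up, looking along -z (the intrinsics and any distortion apply to the point x, -y, -z); pixel columns grow to the right and rows downward; lengths in mm; the calibration is good to about 2 mm. A picture is of the moment at which its call begins: read the wrist's pose just before it. get_calibration takes no time and is no camera call; for the wrist camera it gives the pose at the moment of the call.
- ctrl.sign_off(): hands the job in; it is judged then, once.
Trained networks look in the newest picture that a camera, given by its name, has taken for a name from the list of things; names that differ only in an ending like _2 or _b are one class to them, and where a whole thing is asked for, a point or a joint stands for the part that bears it (a point fixed in the world has none). Each returns a list of dicts, best first, with "confidence" (0 to 1); they miss things now and then, are a little off and sometimes report something else, mostly with a low value. They report only what shows in the picture. A call takes as long as a camera call. They do not tell look-alikes from the thing itself.
- nets.outline_of(camera, thing): "pixels" (400x640 bool, what is visible of it) and "bbox" ([centre column, centre row, width, height] in pixels, round what is visible of it).
The state is a dict: "clock": time; "q": joint angles; "qvel": joint speeds; "joint_efforts": joint torques, N m; "position": TCP position; "tcp_rot": TCP orientation; "force": force on the tool from outside, world axes, zero at the start; "torque": the same for the moment, N m; "grip_width": finger opening in mm; "grip_force": force on a finger pad.
Only numpy, scipy, OpenCV 4.12 (cv2) and the standard library are available. Lean on these libraries where they do the work, as an engineer would, in place of code of your own. Each camera call takes 0.05 s, during which the arm holds its last target. There are 200 camera calls.

### The job

Take down the stack of four machine parts on the round black puck, from the top, one part at a time, and set each part gently into the small tray whose raised rim has the part's own outline: oblong in oblong, hexagon in hexagon, round in round, square in square. Each must end lying flat on its tray's floor inside the rim, and the black rack of capacitors must stay standing where it is.

Things in the scene. Friction and masses are not known exactly. Their poses are not given: they have to be found in the camera images.
- block: Small grey plastic terminal block, a plain oblong 32 (its x) x 16 (its y) x 24 high mm, three screw heads in a row on top, 30 g; top of the stack at the start (underside 80 mm above the bench). Origin: centre of the underside; z up.
- hub: Brass hexagonal hub, 36 mm across flats (two flats face its +-x, 41.6 mm corner to corner along its y) x 24 high, 160 g; second from the top, under the block (underside 56 mm above the bench). Origin: centre of the underside; z up.
- housing: Plain dark steel round bearing housing, a solid disc of 52 mm diameter x 24 high, 250 g; third from the top, under the hub (underside 32 mm above the bench). Origin: centre of the underside; z up.
- flange: Square aluminium flange, 62 x 62 x 24 high mm, sides along its x and y, dark bolt holes at the corners, 230 g; bottom of the stack, standing loose on a fixed flat round rubber puck (104 mm diameter, 8 mm high). Origin: centre of the underside; z up. All four stack parts are 24 mm high. 
- nest_oblong: Fixed tray for one part: a flat square black base 3 mm thick carrying a raised light grey rim, 7 mm wide, whose top is 7 mm above the bench (so the recess is 4 mm deep; its floor is 3 mm above the bench). Base 66 x 66 mm; the oblong recess inside the rim is 44 (its x) x 28 (its y) mm: the block's long side goes along x. Origin: centre of the base's underside, at bench height; z up.
- nest_hex: Fixed tray for one part: a flat square black base 3 mm thick carrying a raised light grey rim, 7 mm wide, whose top is 7 mm above the bench (so the recess is 4 mm deep; its floor is 3 mm above the bench). Base 76 x 76 mm; the hexagonal recess inside the rim is 52 mm across flats (two flats face its +-x). Origin: centre of the base's underside, at bench height; z up.
- nest_round: Fixed tray for one part: a flat square black base 3 mm thick carrying a raised light grey rim, 7 mm wide, whose top is 7 mm above the bench (so the recess is 4 mm deep; its floor is 3 mm above the bench). Base 86 x 86 mm; the round recess inside the rim is 68 mm in diameter. Origin: centre of the base's underside, at bench height; z up.
- nest_square: Fixed tray for one part: a flat square black base 3 mm thick carrying a raised light grey rim, 7 mm wide, whose top is 7 mm above the bench (so the recess is 4 mm deep; its floor is 3 mm above the bench). Base 96 x 96 mm; the square recess inside the rim is 78 x 78 mm, sides along its x and y. Origin: centre of the base's underside, at bench height; z up.
- cap_rack: Loose bystander among the trays: a low black rack 50 (x) x 76 (y) mm holding six upright dark capacitors, 46 mm high over all, 300 g. Leave it alone. Origin: centre of the underside; z up.
Things that resemble listed ones, but are neither listed nor needed, are in the scene too. What is shaped like the flange but pink or purple is not meant.

How it is judged:
By the outcome, as a careful person would: the job done as asked, in the order asked, and still so for the second after the job is handed in, with the robot touching nothing.
It also fails if it takes over 106 s, if anything falls off the work surface, if the arm or the gripper's body presses on something with over 40 N, if the wrist force passes 120 N, or if a joint passes its speed limit or range.

## Working session

There is one attempt and no reset: what is moved stays moved. The work goes in short steps, Python scripts to look and compute and a shell command to move; the robot and the scene stay as the last step left them, time stands still between calls to the robot, and variables do not carry over. Pictures are saved under pics/ and viewed, at most 16 in all, crops included, and the job is handed in when it is done.

```bash
mkdir -p pics; ls; cat > h.py <<'E'
import numpy as np,cv2
from bench import ctrl,eyes,nets
def world(cam,depth,cal=None):
    c=cal or eyes.get_calibration(cam); v,u=np.mgrid[0:400,0:640]
    X=(u-c["cx"])/c["fx"]*depth; Y=-(v-c["cy"])/c["fy"]*depth
    P=np.stack([X,Y,-depth,np.ones_like(depth)],-1)
    W=P@np.linalg.inv(np.array(c["camera_from_world"])).T
    W=W[...,:3].copy(); W[depth<=0]=np.nan
    return W
E
python3 - <<'E'
from h import *
o=ctrl.get_obs();print(o)
for n in("top","side"):
    c=eyes.get_calibration(n);print(n,c)
    im,d=eyes.grab_frame(n);cv2.imwrite(f"pics/{n}0.png",im[...,::-1]);np.save(f"{n}0.npy",d)
    W=world(n,d)
    for t in("block","hub","housing","flange","nest_oblong","nest_hex","nest_round","nest_square","cap_rack"):
        for r in nets.outline_of(n,t)[:3]:
            m=r["pixels"];p=W[m];print(n,t,round(r["confidence"],2),np.round(r["bbox"]),m.sum(),np.round(np.nanmedian(p,0)),np.round(np.nanpercentile(p[:,2],[5,95])))
E
```

```text
pics
{'clock': 0.0, 'q': array([ 1.14052399,  0.41798814, -0.0103188 ,  1.61419324,  0.00470406,
        1.11069055, -0.05299395]), 'qvel': array([ 6.24256789e-04, -6.94823366e-04,  9.06094318e-05,  1.24368825e-03,
        5.44388731e-04,  1.19728139e-03, -4.28630239e-05]), 'joint_efforts': array([ 4.52784570e-04, -8.51245093e+01,  6.38945997e-01, -4.25995159e+01,
       -4.87721816e-02,  1.85891421e-02,  6.07346169e-05]), 'position': array([ 236.80993042, -578.11074454,  302.00828309]), 'tcp_rot': array([-6.05580071e-04,  9.81163273e-01,  1.93179288e-01, -1.65153866e-04]), 'force': array([ 0.3694737 ,  0.15120999, -0.66070616]), 'torque': array([ 0.03306497, -0.04748187, -0.00771905]), 'grip_force': 0.0, 'grip_width': 93.94446469787546}
top {'fx': 494.61245671718353, 'fy': 494.61245671718353, 'cx': 319.61927917811386, 'cy': 200.6570229776401, 'camera_from_world': array([[-1.88942212e-02, -9.99757923e-01,  1.12740113e-02,
        -1.20758255e+02],
       [ 9.99015127e-01, -1.84250028e-02,  4.03645373e-02,
        -4.48535435e+02],
       [-4.01470423e-02,  1.20255643e-02,  9.99121414
[... 1502 characters left out ...]
 [ 629. -184.   47.] [33. 56.]
side flange 0.92 [362. 144.  32.  21.] 440 [ 343. -465.   21.] [ 3. 25.]
side flange 0.72 [397. 200.  28.  28.] 533 [ 244. -242.   22.] [ 5. 25.]
side flange 0.7 [240. 198.  33.  19.] 359 [ 633. -182.   26.] [ 8. 33.]
side nest_oblong 0.64 [312. 204.  31.  20.] 448 [ 446. -219.    3.] [-1.  7.]
side nest_hex 0.76 [184. 351.  38.  39.] 1395 [641. 235.   2.] [-1.  7.]
side nest_round 0.84 [222. 264.  44.  37.] 1113 [627.   8.   2.] [-1.  7.]
side nest_round 0.34 [312. 202.  34.  25.] 483 [ 447. -216.    2.] [-1.  7.]
side nest_square 0.82 [301. 281.  49.  41.] 1488 [441.  31.   2.] [-1.  7.]
side cap_rack 0.82 [270. 362.  36.  46.] 1208 [468. 254.  30.] [ 3. 46.]
```

```bash
python3 - <<'E'
import cv2
a=cv2.imread("pics/top0.png")[90:310,140:500];cv2.imwrite("pics/t1.png",cv2.resize(a,None,fx=2.2,fy=2.2,interpolation=cv2.INTER_CUBIC))
a=cv2.imread("pics/side0.png")[110:400,140:460];cv2.imwrite("pics/s1.png",cv2.resize(a,None,fx=2,fy=2,interpolation=cv2.INTER_CUBIC))
from h import *
im,d=eyes.grab_frame("wrist");cv2.imwrite("pics/w0.png",im[...,::-1]);print(eyes.get_calibration("wrist"))
E
```

```text
{'fx': 345.3741607320128, 'fy': 345.3741607320128, 'cx': 319.4509361878378, 'cy': 200.47312894642036, 'camera_from_world': array([[ 3.78835702e-01, -9.25463931e-01, -1.52580497e-04,
        -6.24954192e+02],
       [ 9.00568000e-01,  3.68682606e-01, -2.30326752e-01,
         2.45549202e+01],
       [ 2.13215355e-01,  8.71185875e-02,  9.73113336e-01,
        -3.91027034e+02],
       [ 0.00000000e+00,  0.00000000e+00,  0.00000000e+00,
         1.00000000e+00]])}
```

View pics/t1.png

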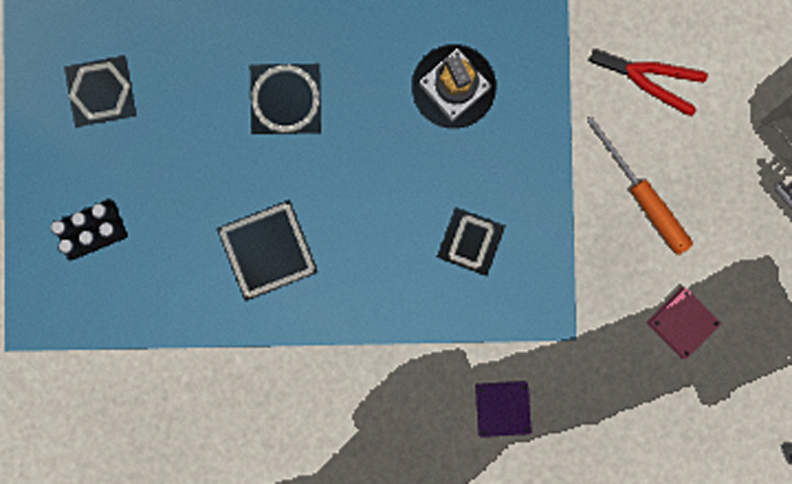

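View pics/s1.png

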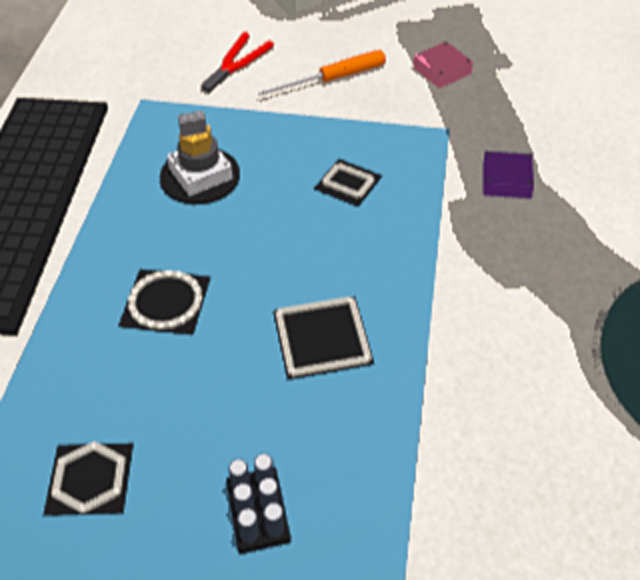

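View pics/w0.png

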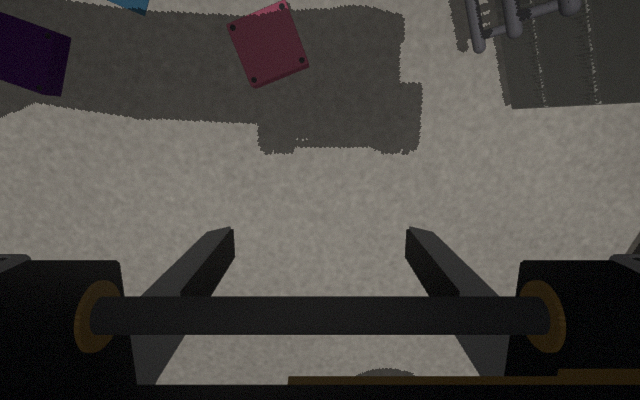

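```bash
python3 -m jog '{"offset":[[0.02,-0.008,0],[0.045,-0.018,0],[0.045,-0.019,0],[0.045,-0.019,0],[0.045,-0.019,0],[0.045,-0.019,0],[0.045,-0.019,0],[0.045,-0.019,0],[0.045,-0.019,0],[0.045,-0.019,0],[0.045,-0.019,0],[0.040,-0.016,0],[0.007,0,0],[0,0,0],[0,0,0]],"roll":[0,0,0,0,0,0,0,0,0,0,0,0,0,0,0],"jaw":[0.094,0.094,0.094,0.094,0.094,0.094,0.094,0.094,0.094,0.094,0.094,0.094,0.094,0.094,0.094]}'
cat >> h.py <<'E'
def plane(cam,uv,z,cal=None):
    c=cal or eyes.get_calibration(cam); M=np.linalg.inv(np.array(c["camera_from_world"]))
    uv=np.asarray(uv,float).reshape(-1,2)
    D=np.c_[(uv[:,0]-c["cx"])/c["fx"],-(uv[:,1]-c["cy"])/c["fy"],-np.ones(len(uv))]@M[:3,:3].T
    C=M[:3,3]; return (C+D*((z-C[2])/D[:,2])[:,None])[:,:2]
E
python3 - <<'E'
from h import *
o=ctrl.get_obs();print(o["position"],o["tcp_rot"])
im,d=eyes.grab_frame("wrist");cv2.imwrite("pics/w1.png",im[...,::-1]);np.save("w1.npy",d)
import pickle;pickle.dump(eyes.get_calibration("wrist"),open("w1.pkl","wb"))
a=cv2.imread("pics/top0.png");hsv=cv2.cvtColor(a,cv2.COLOR_BGR2HSV)
for n,(x,y),k in (("oblong",(354,199),18),("hex",(185,131),19),("round",(270,134),21),("square",(262,204),25)):
    m=np.zeros(a.shape[:2],np.uint8);s=np.s_[y-k:y+k,x-k:x+k]
    m[s]=((hsv[s][...,2]>100)&(hsv[s][...,1]<70))*255
    n_,l,st,_=cv2.connectedComponentsWithStats(m);i=1+st[1:,4].argmax();m=(l==i).astype(np.uint8)
    cs,_=cv2.findContours(m,cv2.RETR_EXTERNAL,cv2.CHAIN_APPROX_NONE);c=max(cs,key=len)[:,0,:]
    b=np.zeros_like(m);b[s]=(hsv[s][...,2]<80)|(m[s]>0)
    cb,_=cv2.findContours(b,cv2.RETR_EXTERNAL,cv2.CHAIN_APPROX_NONE);cb=max(cb,key=len)[:,0,:]
    P=plane("top",c,7).astype(np.float32);B=plane("top",cb,3).astype(np.float32)
    print(n,"rim",cv2.minAreaRect(P),"base",cv2.minAreaRect(B))
    if n=="hex":
        p=P-P.mean(0); best=[(sum(np.ptp(p@[np.cos(t+j*np.pi/3),np.sin(t+j*np.pi/3)]) for j in range(3))/3,np.degrees(t)) for t in np.radians(np.arange(0,60))]
        print(min(best),max(best))
E
```

```text
clock: 2.92
position: [633.9, -186.2, 302.7]
tcp_rot: [0.0, 0.981, 0.192, -0.0]
force: [0.2, 0.4, -0.5]
grip_width: 94.3
grip_force: 0.0
[ 633.86164746 -186.19451037  302.71176348] [ 1.76679120e-04  9.81298971e-01  1.92489639e-01 -1.91924126e-04]
oblong rim ((448.338134765625, -221.38958740234375), (41.70267105102539, 57.616458892822266), 68.3598861694336) base ((448.37744140625, -221.18228149414062), (65.8773193359375, 66.31572723388672), 68.69155883789062)
hex rim ((642.7923583984375, 232.20436096191406), (65.88159942626953, 72.02655029296875), 71.16763305664062) base ((642.0921020507812, 232.00184631347656), (76.68450927734375, 77.8346939086914), 10.439055442810059)
(np.float64(65.87569211748465), np.float64(11.0)) (np.float64(73.33815985093891), np.float64(40.0))
round rim ((628.6849975585938, 3.88519287109375), (81.64730834960938, 80.26148986816406), 36.0886344909668) base ((628.8880615234375, 4.947261810302734), (86.9423599243164, 84.81117248535156), 89.07907104492188)
square rim ((441.874267578125, 28.911941528320312), (91.94290924072266, 90.82284545898438), 20.309432983398438) base ((442.0909118652344, 29.065387725830078), (96.54395294189453, 97.50715637207031), 20.85106086730957)
```

View pics/w1.png

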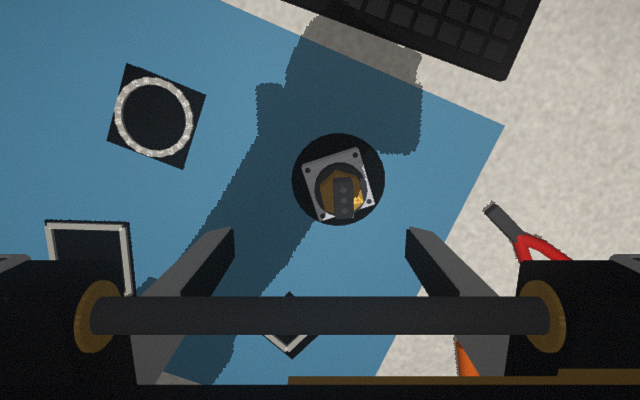

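```bash
cat >> h.py <<'E'
def top_rect(d,cal,ztop,win=None,tol=8):
    W=world("wrist",d,cal); m=(np.abs(W[...,2]-ztop)<tol)
    if win is not None: m&=np.hypot(W[...,0]-win[0],W[...,1]-win[1])<win[2]
    m=m.astype(np.uint8); _,l,st,_=cv2.connectedComponentsWithStats(m); m=(l==1+st[1:,4].argmax()).astype(np.uint8)
    c=max(cv2.findContours(m,cv2.RETR_EXTERNAL,cv2.CHAIN_APPROX_NONE)[0],key=len)[:,0,:]
    P=plane("wrist",c,ztop,cal).astype(np.float32)
    return cv2.minAreaRect(P),m.sum(),np.nanmedian(W[m>0],0),P
E
python3 - <<'E'
from h import *
import pickle
d=np.load("w1.npy");cal=pickle.load(open("w1.pkl","rb"))
for z in(104,80,56,32):
    r=top_rect(d,cal,z,(635,-185,70));print(z,r[:3])
W=world("wrist",d,cal);print(np.round(W[150:226:5,342]),np.round(W[185,300:390:8]))
im=cv2.imread("pics/w1.png")[120:240,270:410];cv2.imwrite("pics/w1c.png",cv2.resize(im,None,fx=5,fy=5,interpolation=cv2.INTER_CUBIC)[:600])
E
```

```text
104 (((641.9063720703125, -204.73065185546875), (33.65049362182617, 16.225868225097656), 25.506933212280273), np.uint64(745), array([ 642.35443104, -204.446274  ,  105.46606831]))
80 (((642.2294311523438, -203.81411743164062), (38.14662170410156, 36.0500602722168), 35.952842712402344), np.uint64(682), array([ 641.87969766, -198.10215312,   81.5364332 ]))
56 (((641.821044921875, -203.5143585205078), (46.209991455078125, 51.11347198486328), 48.12430191040039), np.uint64(683), array([ 651.75014864, -195.66412127,   57.38170694]))
32 (((640.061279296875, -204.90402221679688), (63.00309371948242, 61.937992095947266), 39.892791748046875), np.uint64(1318), array([ 648.60287068, -196.06532713,   33.47038486]))
[[ 674. -196.   10.]
 [ 670. -196.   34.]
 [ 666. -198.   33.]
 [ 663. -198.   57.]
 [ 659. -199.   58.]
 [ 657. -198.   82.]
 [ 656. -198.   99.]
 [ 653. -199.  105.]
 [ 649. -200.  107.]
 [ 645. -202.  105.]
 [ 641. -204.  107.]
 [ 637. -205.  107.]
 [ 633. -207.  106.]
 [ 629. -209.  106.]
 [ 601. -228.    9.]
 [ 593. -231.    2.]] [[ 620. -168.    8.]
 [ 628. -176.   33.]
 [ 636. -182.   57.]
 [ 643. -187.   82.]
 [ 645. -194.   80.]
 [ 652. -197.  105.]
 [ 654. -203.  105.]
 [ 654. -213.   82.]
 [ 653. -225.   57.]
 [ 651. -243.    8.]
 [ 654. -251.    9.]
 [ 657. -261.    2.]]
```

View pics/w1c.png

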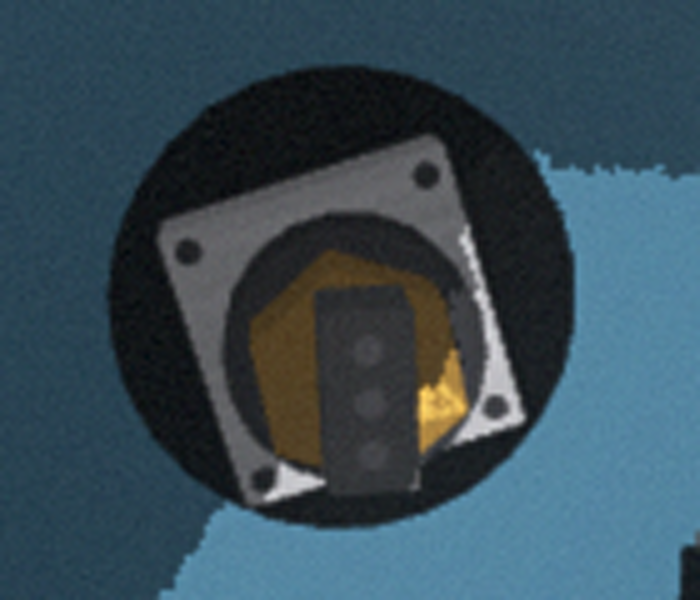

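```bash
python3 -m jog '{"offset":[[0.0005,0.020,0],[0,0,0],[0,0,0.02],[0,0,0.03],[0,0,0.03],[0,0,0.02],[0,0,0.01],[0,0,0.01],[0,0,0],[0,0,0],[0,0,0],[0,0,0],[0,0,0],[0,0,0]],"roll":[0,-0.058,0,0,0,0,0,0,0,0,0,0,0,0],"jaw":[0.06,0.05,0.05,0.05,0.05,0.05,0.05,0.05,0.04,0,0,0,0,0]}'; python3 -c "
from h import *
o=ctrl.get_obs();print(o['q'],o['tcp_rot'])
im,d=eyes.grab_frame('wrist');cv2.imwrite('pics/w2.png',im[...,::-1])"
```

```text
clock: 4.72
position: [642.8, -203.6, 183.1]
tcp_rot: [0.0, 0.975, 0.222, 0.0]
force: [-0.2, -0.4, 4.9]
grip_width: 15.7
grip_force: 30.0
[ 0.40151173  0.63384762 -0.2018459   1.56923994  0.14618363  0.95275825
 -0.97100409] [1.20896641e-04 9.75157317e-01 2.21513262e-01 2.59826496e-04]
```

View pics/w2.png

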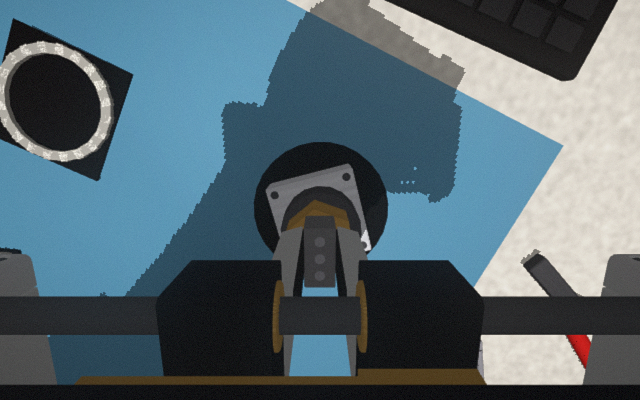

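```bash
python3 -m jog '{"offset":[[0,0,-0.01],[0,0,-0.02],[0,0,-0.03],[0,0,0],[0,0,0],[0,0,0],[0,0,0],[-0.0165,0.0079,0],[-0.035,0.018,0],[-0.035,0.018,0],[-0.035,0.018,0],[-0.035,0.018,0],[-0.0165,0.0079,0],[0,0,0.03],[0,0,0.04],[0,0,0.03],[0,0,0.012],[0,0,0],[0,0,0]],"roll":[0,0,0.1,0.18,0.18,0.18,0.182,0,0,0,0,0,0,0,0,0,0,0,0],"jaw":[0,0,0,0,0,0,0,0,0,0,0,0,0,0,0,0,0,0,0]}'; python3 -c "
from h import *
o=ctrl.get_obs();print(o['q'],o['tcp_rot'])
im,d=eyes.grab_frame('wrist');cv2.imwrite('pics/w3.png',im[...,::-1])"
```

```text
clock: 7.15
position: [450.2, -222.1, 131.8]
tcp_rot: [0.0, 0.982, -0.186, 0.001]
force: [-0.2, 0.0, -0.3]
grip_width: 15.5
grip_force: 30.0
[ 0.41028865  0.44507824 -0.01586138  2.04524825  0.01120194  0.64972749
 -1.55888333] [ 1.42013808e-04  9.82458948e-01 -1.86477238e-01  7.96727745e-04]
```

View pics/w3.png

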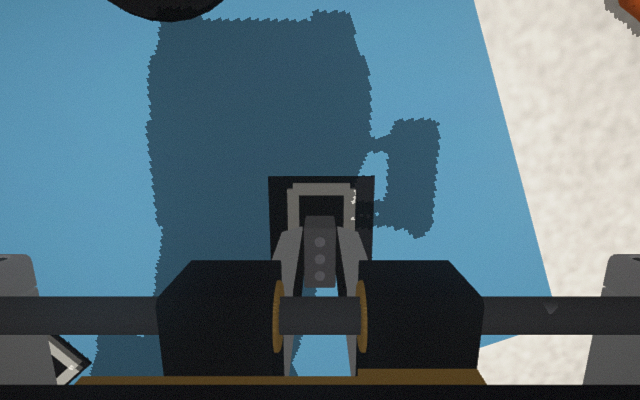

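```bash
python3 -m jog '{"offset":[[0,0,0.012],[0,0,0.008],[0,0,0.003],[0,0,0.0015],[0,0,0],[0,0,0]],"roll":[0,0,0,0,0,0],"jaw":[0,0,0,0,0,0]}'
```

```text
clock: 7.95
position: [449.6, -221.9, 106.2]
tcp_rot: [0.0, 0.982, -0.186, 0.0]
force: [-1.0, -0.1, 0.6]
grip_width: 15.9
grip_force: 30.0
```

```bash
python3 -m jog '{"offset":[[0,0,0.0005],[0,0,0],[0,0,0],[0,0,0],[0,0,-0.01],[0,0,-0.03],[0,0,-0.05],[0,0,-0.05],[0,0,-0.05],[0,0,0],[0,0,0]],"roll":[0,0,0,0,0,0,0,0,0,0,0],"jaw":[0.015,0.028,0.028,0.028,0.028,0.06,0.09,0.094,0.094,0.094,0.094]}'; python3 -c "
from h import *
im,d=eyes.grab_frame('wrist');cal=eyes.get_calibration('wrist');cv2.imwrite('pics/w4.png',im[...,::-1])
print(top_rect(d,cal,27,(449,-221,50))[:3])
im=cv2.imread('pics/w4.png')[100:260,220:420];cv2.imwrite('pics/w4c.png',cv2.resize(im,None,fx=2.5,fy=2.5))"
```

```text
clock: 9.32
position: [449.2, -221.7, 295.5]
tcp_rot: [-0.0, 0.982, -0.187, -0.0]
force: [-0.1, -0.9, -0.1]
grip_width: 84.0
grip_force: 0.0
(((447.9383850097656, -221.57411193847656), (15.677608489990234, 31.567428588867188), 68.48097229003906), np.uint64(491), array([ 448.44203014, -221.72821199,   27.92339025]))
```

View pics/w4c.png

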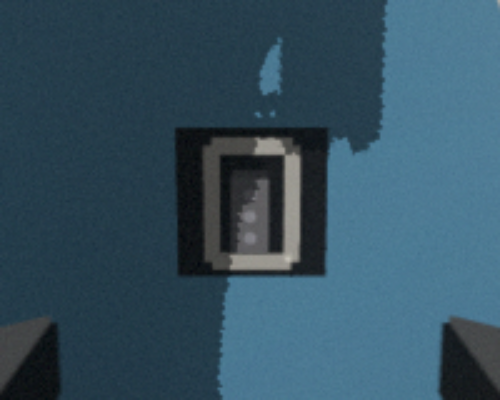

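```bash
python3 -m jog '{"offset":[[0.02,-0.0102,0],[0.038,-0.0192,0],[0.038,-0.0192,0],[0.038,-0.0192,0],[0.0284,-0.0144,0],[0.010,-0.005,0],[0,0,0],[0,0,0]],"roll":[0,0,0,0,0,0,0,0],"jaw":[0.094,0.094,0.094,0.094,0.094,0.094,0.094,0.094]}'; python3 -c "
from h import *
im,d=eyes.grab_frame('wrist');cal=eyes.get_calibration('wrist');cv2.imwrite('pics/w5.png',im[...,::-1])
for z in (80,56,32):
  r=top_rect(d,cal,z,(642,-204,60));print(z,r[:3])
  if z==80:
    p=r[3];best=[(sum(np.ptp(p@[np.cos(t+j*np.pi/3),np.sin(t+j*np.pi/3)]) for j in range(3))/3,np.degrees(t)) for t in np.radians(np.arange(0,60))];print(min(best),max(best))
print(ctrl.get_obs()['q'])
"
```

```text
clock: 10.38
position: [640.9, -204.4, 295.5]
tcp_rot: [0.0, 0.982, -0.187, -0.0]
force: [0.2, -0.1, -0.9]
grip_width: 94.0
grip_force: 0.0
80 (((640.489501953125, -205.31126403808594), (36.18107223510742, 41.90056228637695), 65.52791595458984), np.uint64(1464), array([ 641.20664399, -205.57806199,   81.67806239]))
(np.float64(36.97224382331866), np.float64(6.000000000000001)) (np.float64(41.37121369104469), np.float64(34.0))
56 (((641.382568359375, -208.19825744628906), (50.7420768737793, 48.01641845703125), 42.8587760925293), np.uint64(760), array([ 651.65776809, -217.47764689,   57.58167675]))
32 (((639.9925537109375, -205.19168090820312), (61.96942138671875, 62.6463623046875), 40.1936149597168), np.uint64(1189), array([ 654.27413056, -208.42028562,   33.69442596]))
[ 0.29068727  0.50990424 -0.03990656  1.48821754  0.02167721  1.14414045
 -1.69990638]
```

View pics/w5.png

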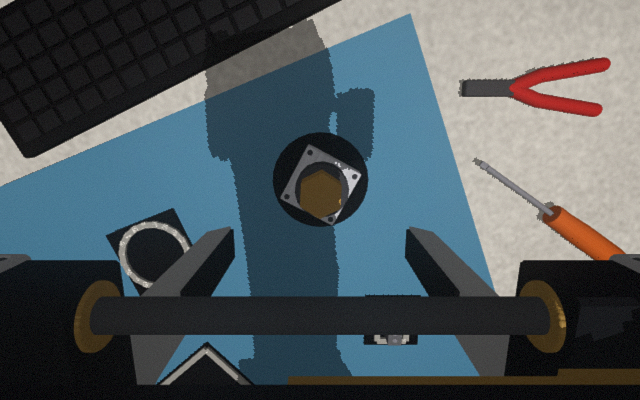

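```bash
python3 -m jog '{"offset":[[0,0.0006,0],[0,0,0.03],[0,0,0.04],[0,0,0.03],[0,0,0.02],[0,0,0.01],[0,0,0.0065],[0,0,0],[0,0,0],[0,0,0],[0,0,0],[0,0,0],[0,0,0]],"roll":[0.052,0,0,0,0,0,0,0,0,0,0,0,0],"jaw":[0.07,0.06,0.06,0.06,0.06,0.06,0.06,0.055,0,0,0,0,0]}'
```

```text
clock: 12.05
position: [641.8, -204.6, 159.6]
tcp_rot: [0.0, 0.977, -0.212, 0.0]
force: [-1.9, -1.0, 6.4]
grip_width: 35.7
grip_force: 30.0
```

```bash
python3 -m jog '{"offset":[[0,0,-0.006],[0,0,-0.02],[0,0,-0.03],[0,0,-0.008],[-0.0091,-0.02635,0],[-0.0155,-0.045,0],[-0.0155,-0.045,0],[-0.0155,-0.045,0],[-0.0155,-0.045,0],[-0.0155,-0.045,0],[-0.0155,-0.045,0],[-0.0155,-0.045,0],[-0.0155,-0.045,0],[-0.0091,-0.02635,0],[0,0,0.03],[0,0,0.04],[0,0,0.022],[0,0,0],[0,0,0]],"roll":[0,0,0,-0.0925,0,0,0,0,0,0,0,0,0,0,0,0,0,0,0],"jaw":[0,0,0,0,0,0,0,0,0,0,0,0,0,0,0,0,0,0,0]}'; python3 -c "
from h import *
im,d=eyes.grab_frame('wrist');cv2.imwrite('pics/w6.png',im[...,::-1])"
```

```text
clock: 14.42
position: [643.6, 232.3, 132.9]
tcp_rot: [-0.001, 0.986, -0.167, 0.001]
force: [0.7, -0.4, -1.4]
grip_width: 35.7
grip_force: 30.0
```

View pics/w6.png

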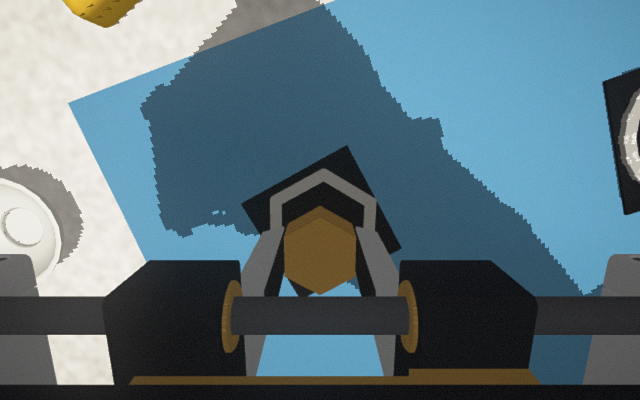

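```bash
python3 -m jog '{"offset":[[0,0,0.012],[0,0,0.008],[0,0,0.003],[0,0,0.002],[0,0,0],[0,0,0]],"roll":[0,0,0,0,0,0],"jaw":[0,0,0,0,0,0]}'
```

```text
clock: 15.22
position: [642.8, 232.0, 106.6]
tcp_rot: [0.0, 0.986, -0.167, -0.0]
force: [-4.9, -1.5, 5.1]
grip_width: 35.7
grip_force: 30.0
```

```bash
python3 -m jog '{"offset":[[0,0,0],[0,0,0],[0,0,0],[0,0,-0.01],[0,0,-0.03],[0,0,-0.05],[0,0,-0.05],[0,0,-0.05],[0,0,0],[0,0,0]],"roll":[0,0,0,0,0,0,0,0,0,0],"jaw":[0.038,0.05,0.05,0.05,0.06,0.09,0.094,0.094,0.094,0.094]}'; python3 -c "
from h import *
im,d=eyes.grab_frame('wrist');cal=eyes.get_calibration('wrist');cv2.imwrite('pics/w7.png',im[...,::-1])
print(top_rect(d,cal,27,(643,232,60))[:3])
im=cv2.imread('pics/w7.png')[100:260,220:420];cv2.imwrite('pics/w7c.png',cv2.resize(im,None,fx=2.5,fy=2.5))"
```

```text
clock: 16.48
position: [642.7, 232.0, 296.2]
tcp_rot: [0.0, 0.986, -0.167, -0.0]
force: [0.2, 0.2, -0.6]
grip_width: 93.9
grip_force: 0.0
(((641.8592529296875, 232.0842742919922), (35.16856002807617, 41.08488464355469), 71.44403839111328), np.uint64(1054), array([641.65559385, 231.69505714,  27.66391391]))
```

View pics/w7c.png

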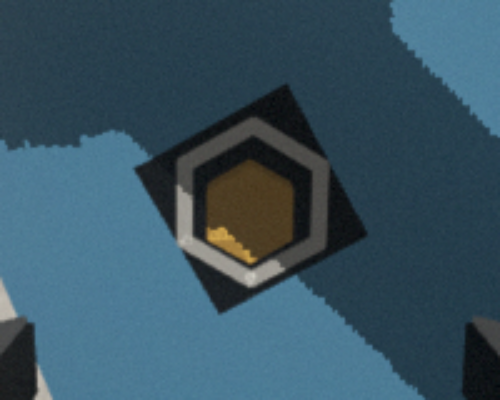

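```bash
python3 -m jog '{"offset":[[0.0091,0.02655,0],[0.0155,0.045,0],[0.0155,0.045,0],[0.0155,0.045,0],[0.0155,0.045,0],[0.0155,0.045,0],[0.0155,0.045,0],[0.0155,0.045,0],[0.0155,0.045,0],[0.0091,0.02655,0],[0,0,0],[0,0,0]],"roll":[0,0,0,0,0,0,0,0,0,0,0,0],"jaw":[0.094,0.094,0.094,0.094,0.094,0.094,0.094,0.094,0.094,0.094,0.094,0.094]}'; python3 -c "
from h import *
im,d=eyes.grab_frame('wrist');cal=eyes.get_calibration('wrist');cv2.imwrite('pics/w8.png',im[...,::-1])
for z in (56,32):
  r=top_rect(d,cal,z,(642,-204,60));print(z,r[:3])
print(ctrl.get_obs()['q'])
"
```

```text
clock: 18.02
position: [641.4, -203.9, 295.2]
tcp_rot: [-0.0, 0.986, -0.166, -0.001]
force: [-0.0, 0.8, 0.2]
grip_width: 94.2
grip_force: 0.0
56 (((640.2900390625, -206.31405639648438), (50.69463348388672, 51.57844161987305), 70.8845443725586), np.uint64(2271), array([ 640.72263317, -206.27734388,   57.68428691]))
32 (((640.057861328125, -204.85107421875), (62.10419464111328, 62.61841583251953), 40.130638122558594), np.uint64(1203), array([ 654.23038859, -207.70729706,   33.6408791 ]))
[ 0.27580475  0.51080249 -0.02022089  1.48748932  0.01021189  1.14458696
 -1.65016159]
```

```bash
python3 -m jog '{"offset":[[0.0005,0.002,0],[0,0,0.03],[0,0,0.04],[0,0,0.04],[0,0,0.03],[0,0,0.012],[0,0,0.008],[0,0,0],[0,0,0],[0,0,0],[0,0,0],[0,0,0],[0,0,0]],"roll":[0,0,0,0,0,0,0,0,0,0,0,0,0],"jaw":[0.08,0.075,0.075,0.075,0.075,0.075,0.075,0.07,0,0,0,0,0]}'
```

```text
clock: 19.7
position: [641.6, -207.0, 136.9]
tcp_rot: [0.0, 0.986, -0.167, 0.0]
force: [-1.0, -0.7, 6.2]
grip_width: 51.7
grip_force: 30.0
```

```bash
python3 -m jog '{"offset":[[0,0,-0.006],[0,0,-0.02],[0,0,-0.03],[0,0,-0.014],[-0.0075,-0.0178,0],[-0.0165,-0.04,0],[-0.0165,-0.04,0],[-0.0165,-0.04,0],[-0.0165,-0.04,0],[-0.0075,-0.0178,0],[0,0,0.025],[0,0,0.03],[0,0,0.018],[0,0,0],[0,0,0]],"roll":[0,0,0,0,0,0,0,0,0,0,0,0,0,0,0],"jaw":[0,0,0,0,0,0,0,0,0,0,0,0,0,0,0]}'; python3 -c "
from h import *
im,d=eyes.grab_frame('wrist');cv2.imwrite('pics/w9.png',im[...,::-1])"
```

```text
clock: 21.58
position: [629.5, 4.5, 134.0]
tcp_rot: [-0.0, 0.986, -0.167, 0.0]
force: [-0.1, 0.3, -2.3]
grip_width: 51.5
grip_force: 30.0
```

View pics/w9.png

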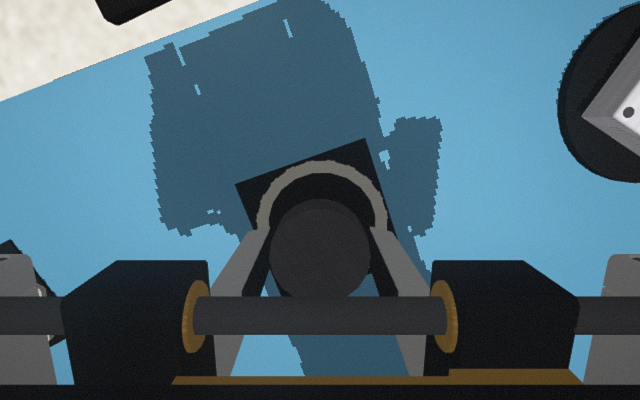

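```bash
python3 -m jog '{"offset":[[0,0,0.012],[0,0,0.008],[0,0,0.003],[0,0,0.0015],[0,0,0.001],[0,0,0],[0,0,0]],"roll":[0,0,0,0,0,0,0],"jaw":[0,0,0,0,0,0,0]}'
```

```text
clock: 22.5
position: [629.2, 4.5, 107.8]
tcp_rot: [-0.0, 0.986, -0.167, 0.0]
force: [-1.6, -0.5, -0.6]
grip_width: 51.5
grip_force: 30.0
```

```bash
python3 -m jog '{"offset":[[0,0,0.001],[0,0,0],[0,0,0],[0,0,0],[0,0,0],[0,0,-0.01],[0,0,-0.03],[0,0,-0.05],[0,0,-0.05],[0,0,-0.05],[0,0,0],[0,0,0]],"roll":[0,0,0,0,0,0,0,0,0,0,0,0],"jaw":[0,0,0.056,0.066,0.066,0.066,0.07,0.09,0.094,0.094,0.094,0.094]}'; python3 -c "
from h import *
im,d=eyes.grab_frame('wrist');cal=eyes.get_calibration('wrist');cv2.imwrite('pics/w10.png',im[...,::-1])
print(top_rect(d,cal,27,(629,4.5,60))[:3])"
python3 -m jog '{"offset":[[0.0075,0.0178,0],[0.0165,0.04,0],[0.0165,0.04,0],[0.0165,0.04,0],[0.0165,0.04,0],[0.0075,0.0170,0],[0,0,0],[0,0,0]],"roll":[0,0,0,0,0,0,0,0],"jaw":[0.094,0.094,0.094,0.094,0.094,0.094,0.094,0.094]}'; python3 -c "
from h import *
im,d=eyes.grab_frame('wrist');cal=eyes.get_calibration('wrist');cv2.imwrite('pics/w11.png',im[...,::-1])
for z in (32,): print(z,top_rect(d,cal,z,(642,-204,60))[:3])
print(ctrl.get_obs()['q'])
"
```

```text
clock: 24.0
position: [628.8, 4.4, 296.7]
tcp_rot: [-0.0, 0.986, -0.167, -0.0]
force: [0.0, 0.9, -0.2]
grip_width: 94.0
grip_force: 0.0
(((627.107421875, 4.543342590332031), (50.93871307373047, 50.65971374511719), 70.79413604736328), np.uint64(1913), array([627.34602822,   4.49766016,  27.71167469]))
clock: 25.05
position: [641.7, -204.7, 296.3]
tcp_rot: [-0.0, 0.986, -0.166, -0.0]
force: [0.4, 0.0, -0.2]
grip_width: 93.9
grip_force: 0.0
32 (((639.9531860351562, -205.04063415527344), (62.103424072265625, 62.61505889892578), 40.20726776123047), np.uint64(3622), array([ 640.85835214, -205.35333943,   33.63875897]))
[ 0.26063561  0.5102997   0.00346781  1.48614991 -0.00266068  1.14545595
 -1.63875314]
```

```bash
python3 -m jog '{"offset":[[0,0,0],[0,0,0],[0,0,0],[0,0.0008,0.03],[0,0,0.05],[0,0,0.05],[0,0,0.03],[0,0,0.015],[0,0,0.010],[0,0,0],[0,0,0],[0,0,0],[0,0,0],[0,0,0],[0,0,0]],"roll":[0.178,0.178,0.178,0,0,0,0,0,0,0,0,0,0,0,0],"jaw":[0.09,0.088,0.085,0.085,0.085,0.085,0.085,0.085,0.085,0.08,0,0,0,0,0]}'
```

```text
clock: 26.98
position: [641.3, -206.7, 112.4]
tcp_rot: [-0.0, 0.907, -0.421, 0.0]
force: [-0.6, 1.1, 6.3]
grip_width: 62.2
grip_force: 30.0
```

```bash
python3 -m jog '{"offset":[[0,0,-0.006],[0,0,-0.02],[0,0,-0.034],[0,0,0],[0,0,0],[-0.01885,0.00685,0],[-0.042,0.0151,0],[-0.042,0.0151,0],[-0.042,0.0151,0],[-0.042,0.0151,0],[-0.042,0.0151,0],[-0.042,0.0151,0],[-0.01885,0.00685,0],[0,0,0.02],[0,0,0.02],[0,0,0],[0,0,0]],"roll":[0,0,0,0.172,0.172,0,0,0,0,0,0,0,0,0,0,0,0],"jaw":[0,0,0,0,0,0,0,0,0,0,0,0,0,0,0,0,0]}'; python3 -c "
from h import *
im,d=eyes.grab_frame('wrist');cv2.imwrite('pics/w12.png',im[...,::-1])"
```

```text
clock: 29.1
position: [442.2, 28.1, 132.7]
tcp_rot: [-0.0, 0.822, -0.57, 0.0]
force: [0.1, -0.1, -2.7]
grip_width: 61.8
grip_force: 30.0
```

View pics/w12.png

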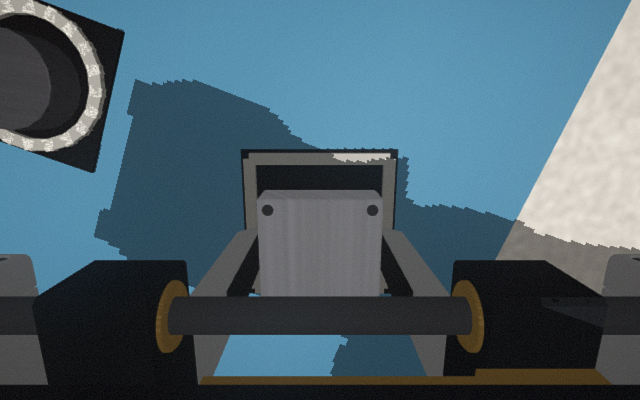

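Aligned (flange centred laterally over the square tray at columns 245–395). Lower.

```bash
python3 -m jog '{"offset":[[0,0,0.012],[0,0,0.008],[0,0,0.003],[0,0,0.0015],[0,0,0.001],[0,0,0.0005],[0,0,0],[0,0,0]],"roll":[0,0,0,0,0,0,0,0],"jaw":[0,0,0,0,0,0,0,0]}'
```

```text
clock: 30.15
position: [441.5, 27.9, 106.7]
tcp_rot: [0.0, 0.822, -0.57, -0.0]
force: [-14.0, -3.6, 39.3]
grip_width: 61.6
grip_force: 30.0
```

```bash
python3 -m jog '{"offset":[[0,0,-0.0008],[0,0,0],[0,0,0],[0,0,0],[0,0,0],[0,0,-0.01],[0,0,-0.03],[0,0,-0.05],[0,0,-0.05],[0,0,-0.05],[0,0,-0.04],[0,0,0],[0,0,0]],"roll":[0,0,0,0,0,0,0,0,0,0,0,0,0],"jaw":[0,0,0.066,0.076,0.076,0.076,0.08,0.09,0.094,0.094,0.094,0.094,0.094]}'; python3 -c "
from h import *
im,d=eyes.grab_frame('wrist');cal=eyes.get_calibration('wrist');cv2.imwrite('pics/w13.png',im[...,::-1])
print(top_rect(d,cal,27,(442,28.5,60))[:3])
im,d=eyes.grab_frame('side');W=world('side',d)
for t in('block','hub','housing','flange','cap_rack'):
  for r in nets.outline_of('side',t)[:1]:
    p=W[r['pixels']];print(t,round(r['confidence'],2),np.round(np.nanmedian(p,0)),np.round(np.nanpercentile(p[:,2],[5,95])))
im=im[110:400,140:460,::-1];cv2.imwrite('pics/s2.png',cv2.resize(im,None,fx=2,fy=2))"
```

```text
clock: 31.78
position: [442.7, 28.8, 298.9]
tcp_rot: [0.002, 0.822, -0.569, 0.003]
force: [0.5, -1.1, -0.6]
grip_width: 94.0
grip_force: 0.0
(((440.4306640625, 29.37841796875), (61.88644790649414, 61.75782775878906), 20.537216186523438), np.uint64(3471), array([440.76066252,  28.25140332,  28.21935372]))
block 0.43 [ 445. -213.   23.] [ 7. 28.]
hub 0.7 [637. 239.  24.] [ 6. 27.]
housing 0.81 [624.  15.  24.] [ 6. 28.]
flange 0.79 [ 245. -242.   22.] [ 5. 25.]
cap_rack 0.91 [467. 253.  31.] [ 9. 46.]
```

View pics/s2.png

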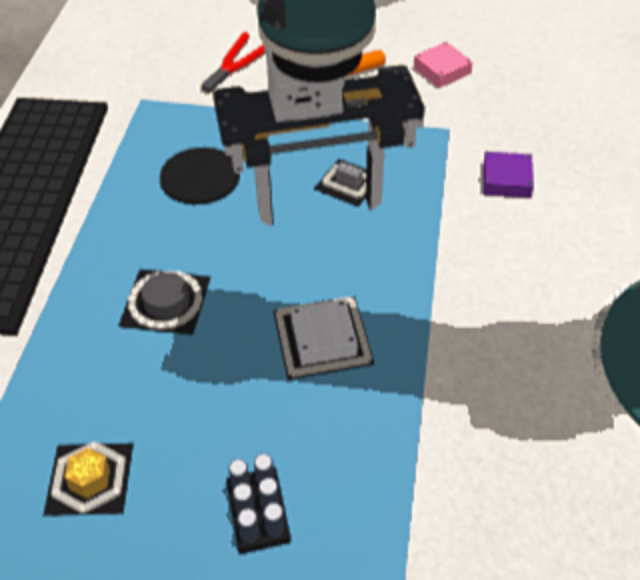

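View pics/w13.png

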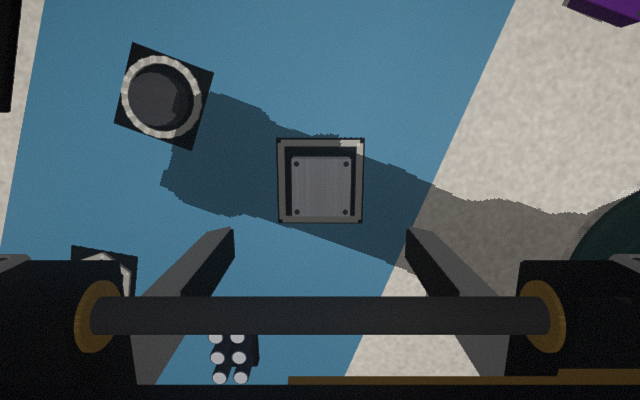

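All four parts lie flat in their trays: flange at (320,185) in the wrist view, the other three in the side view. The rack is where it was.

```bash
python3 -c "
from bench import ctrl
print(ctrl.sign_off())"
```

```text
the job is handed in; nothing more can be done
None
```

All four parts (block, hub, housing, flange) were taken down in order and lie flat in their own trays, the rack is still standing where it was, and the job was handed in at about 32 s; the one rough spot was the flange, which reached a 39 N wrist force as it met its tray floor before I eased off and released it.

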